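Try the shaft in the ferrule and show its tenon to the camera

ROBOT

A 6-joint arm with a two-finger parallel gripper is mounted at the origin on the work surface. World frame = base frame: x ahead of the robot, y to its left, z up, the work surface at z = 0. Lengths are in m, angles in degrees, forces in N, time in s.
With the tool pointing down it reaches from about 0.35 to 0.875 m from the base axis. Payload 4.2 kg.
Tool frame: the origin (TCP) lies on the centre line of the jaws, within the pads' length; the fingertips stand tip_reach ahead of it and the grasp point (between the pads) is the TCP (tip_reach is the distance from the TCP to the fingertips, in m); z points along the fingers, y is the line along which they close (so a half turn about z gives the same grasp; the last joint's range is limited). The gripper opens to 87 mm and grips with 3 to 60 N. Pads are 19 mm wide; open, the fingers measure 117 mm over their backs; the gripper's body (75 mm by 190 mm) begins 51 mm behind the grasp point.
Start: joints at [-59.324, 22.042, 0.453, 0, -68.411, -14.817], TCP at [0.171, -0.601, 0.242] pointing down, gripper open.
Joint ranges: [-179.83, 179.83], [-69.29, 118.12], [-61.27, 80.66], [-181.25, 117.63], [-171.15, -9.14], [-177.46, 177.46]. Speed limits (degrees/s): [159.86, 159.86, 180, 180, 180, 180].

INTERFACE

Orientations are given as a 3x3 rotation matrix whose columns are the frame's x, y, z axes.
In Python, from station import sense, capture, finish_job, tip_reach gives the robot as it stands.
- The arm moves only by the tool arm_command, never from a script. Its argument "deltas" is a list of rows, each a list of 7 numbers: the turn, a rotation vector about the tool's x, y, z in rad, then the shift along the tool's x, y, z in cm, then the closure, from -1 (fully open) to 1 (shut), so that 0 is half open. In form: [[rx, ry, rz, dx, dy, dz, hand], ...]. A call has 1 to 8 rows; each row is the pose to reach, as a shift and turn from the pose commanded when the call began, along the tool's axes at that moment; what a row does not reach only later rows make up. A row lasts 1/12 s, in which the tool goes at most 41.7 mm and 7.16 degrees, less where a joint would pass 70% of its speed; a pose out of reach is approached as far as the arm can. A call with a gripper value outside its range is refused whole. The fingers move at their own pace and stop on an object; the grip force is fixed at half the most. Time passes only in rows, so rows that repeat a pose let the fingers close. It gives the time, the measured TCP pose, the force, the opening and the grip force at its end, in the units of the state.
- sense(): the state, without advancing time (a new reading comes with each control period).
- capture(name): name is "side" or "top" or "wrist"; returns a dict with "pixels" (480x640x3 uint8, blue, green, red), "fovy" (degrees; the focal length in pixels is half the picture's height over the tangent of half this angle, whatever the lens; pixels are square), "cx", "cy" (the principal point, pixels), "rvec" (rotation vector, rad) and "tvec" (3), from world to camera coordinates, as OpenCV has them. Camera axes: x right, y down, z forward; pixel columns grow to the right and rows downward; lengths in m; the calibration is good to about 2 mm. A picture is of the moment at which its call begins. There is no depth.
- finish_job(): hands the job in; it is judged then, once.
The state is a dict: "time_s": time; "joints": joint angles; "joint_velocities": joint speeds; "effort": joint torques, N m; "tcp_pos": TCP position; "ee_rot": TCP orientation; "wrist_force": force on the tool from outside, world axes, zero at the start; "moment": the same for the moment, N m; "gripper_width": opening from 0.0 (shut) to 1.0 (fully open); "gripper_force": force on a finger pad.
Only numpy, scipy, OpenCV 4.12 (cv2) and the standard library are available. Lean on these libraries where they do the work, as an engineer would, in place of code of your own. Each camera call takes 0.05 s, during which the arm holds its last target. There are 200 camera calls.

TASK

Pull the walnut shaft section up out of the dogwood mallet head, stand it tenon down in the brass ferrule on the grey jig until its shoulder sits on the rim, and let go so that it stands there by itself. Then take it out again and hold it in the air in front of the small inspection camera, with the centre of the tenon's end face at the camera's focus point and the shaft in line with the lens, tenon towards the lens, and finish while still holding it there, steady. Do not touch the camera, and leave the mallet head, calliper, spare ferrule and wax jar where they lie.

Things in the scene. Friction and masses are not known exactly. Their poses are not given: they have to be found in the camera images.
- shaft: Walnut shaft section, loose, 130 mm long, 60 g: round body 30 mm across, 100 mm long, and below it a paler tenon 22 mm across, 30 mm long, chamfered to 17 mm over its last 4 mm. Origin: centre of the tenon's end face (the foot); z runs from foot to top. Starts upright in the mallet head's bore, its shoulder on the head's top face.
- shaft_top (a point): Centre of the flat upper end of the shaft section, 130 mm from the foot; axes as the shaft's.
- head: Dogwood croquet mallet head, a pale wooden block 200 mm long (x), 60 mm wide (y), 60 mm high (z), with two thin brass bands, loose, about 0.55 kg, lying on the bench. Origin: centre of its underside. The bore, 25 mm across and 36 mm deep, is in the middle of its top face.
- jig: Fixed grey jig plate 90 x 90 x 20 mm on the bench, origin at the centre of its underside, z up. The brass ferrule stands fixed on its middle.
- ferrule_mouth (a point): Centre of the open upper rim of the brass ferrule on the jig, 54 mm above the bench, z up. The ferrule is a ring 34 mm high, outer diameter 33.6 mm, bore 25 mm, with the jig plate as floor; a shaft fully home has its shoulder on the rim and its foot 30 mm below this point.
- camera: Fixed camera, 120 mm high: dark base plate 100 x 100 mm, two upright cheeks, between them a blue cylinder (48 mm) with white ring light (60 mm) and black lens (amber glass) on its upper end. Origin: centre of the base's underside, z up. It looks up and towards the robot's side (-x), turned up to 23 degrees either way; its line of sight leans 35 degrees from vertical.
- camera_focus (a point): Focus point, in empty air on the lens axis 120 mm out from the lens face: 195 mm above the bench, 95 mm horizontally from the centre of the camera's base, on the side to which the lens leans. Its z axis is the line of sight, from the lens outwards and up. The presented shaft has its foot here and its z axis along this z axis.
- calliper: Steel calliper, loose, lying flat, 170 mm long, 70 mm across the jaws, 8 mm thick; origin at the middle of its beam, underside. To be left alone.
- spare_ferrule: Spare brass ferrule, loose, standing on the bench: ring 33.6 mm outer diameter, 34 mm high; origin at the centre of its underside. To be left alone.
- wax: Low orange wax jar with brass-coloured lid, loose, 60 mm in diameter, 50 mm high; origin at the centre of its underside. To be left alone.
Not all that is in view belongs to the job. Of the things that look like the shaft, the largest one is meant.

How it is judged:
By the outcome, as a careful person would: the job done as asked, in the order asked, and still so for the second after the job is handed in, while the arm keeps its last pose, push and grip.
It also fails if it takes over 72 s, if anything falls off the work surface, if the arm or the gripper's body presses on something with over 40 N, if the wrist force passes 120 N, or if a joint passes its speed limit or range.

## Working session

There is one attempt and no reset: what is moved stays moved. The work goes in short steps, Python scripts to look and compute and a tool call to move; the robot and the scene stay as the last step left them, time stands still between calls to the robot, and variables do not carry over. Pictures are saved under pics/ and viewed, at most 10 in all, crops included, and the job is handed in when it is done.

Besides the shell and the picture viewer there is one more tool, called as name(argument=value, ...), one argument or row to a line, values as JSON. arm_command: Moves the arm, as the interface text tells. Its arguments: {"type":"object","properties":{"deltas":{"type":"array"}},"required":["deltas"]}

```bash
mkdir -p pics && cat > h.py <<'E'
import numpy as np, cv2
from station import sense, capture, finish_job, tip_reach
def cam(c):
    f=240/np.tan(np.radians(c["fovy"]/2)); K=np.array([[f,0,c["cx"]],[0,f,c["cy"]],[0,0,1]])
    R=cv2.Rodrigues(np.array(c["rvec"],float))[0]; return K,R,np.array(c["tvec"],float).ravel()
def ray(c,u,v):
    K,R,t=cam(c); return -R.T@t, R.T@np.linalg.solve(K,[u,v,1.])
def atz(c,u,v,z):
    o,d=ray(c,u,v); return o+d*(z-o[2])/d[2]
def proj(c,p):
    K,R,t=cam(c); q=K@(R@np.array(p,float)+t); return q[:2]/q[2]
E
python3 - <<'E'
from h import *
import pickle
s=sense();print(s,tip_reach)
for n in("side","top"):
    c=capture(n);cv2.imwrite(f"pics/{n}0.png",c["pixels"]);pickle.dump(c,open(f"{n}0.pkl","wb"))
    print(n,c["fovy"],ray(c,320,240))
E
```

```text
{'time_s': 0.0, 'joints': array([-5.93240481e+01,  2.20900913e+01,  3.78236290e-01, -2.78089712e-02,
       -6.84110912e+01, -1.48173228e+01]), 'joint_velocities': array([-0.00391994,  0.02105488, -0.04702308, -0.02212736,  0.02914745,
       -0.05955816]), 'effort': array([-1.40508058e-03, -3.90668356e+01,  1.87403959e+01,  4.21973929e+00,
        1.10404351e-02, -2.01139060e-04]), 'tcp_pos': array([ 0.17065396, -0.60065626,  0.24045914]), 'ee_rot': array([[-9.61987751e-01, -2.73091683e-01, -7.06579296e-04],
       [-2.73092574e-01,  9.61985518e-01,  2.07575793e-03],
       [ 1.12846824e-04,  2.18981526e-03, -9.99997596e-01]]), 'wrist_force': array([ 0.67266149,  0.61289985, -0.20677991]), 'moment': array([ 0.01630582,  0.00169727, -0.05272403]), 'gripper_force': 0.0, 'gripper_width': 1.0010283995798253} 0.019
side 44.35979175502311 (array([0.33433512, 0.84637278, 0.98520513]), array([ 0.17579051, -0.67806918, -0.71367725]))
top 55.798927359320686 (array([0.49775727, 0.01318109, 1.18756214]), array([ 0.03046304,  0.01628456, -0.99985676]))
```

View pics/side0.png

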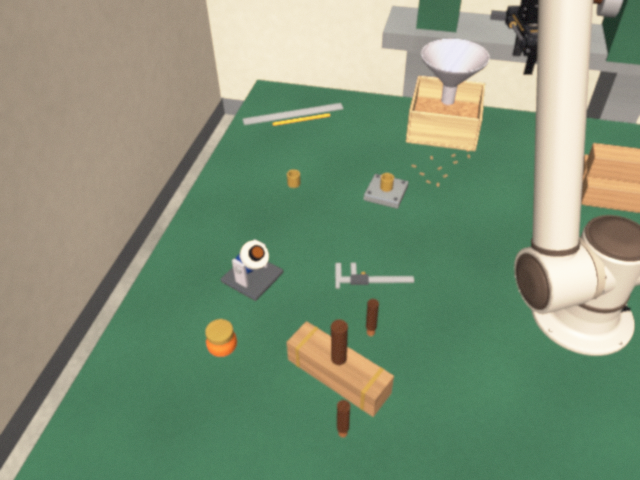

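View pics/top0.png

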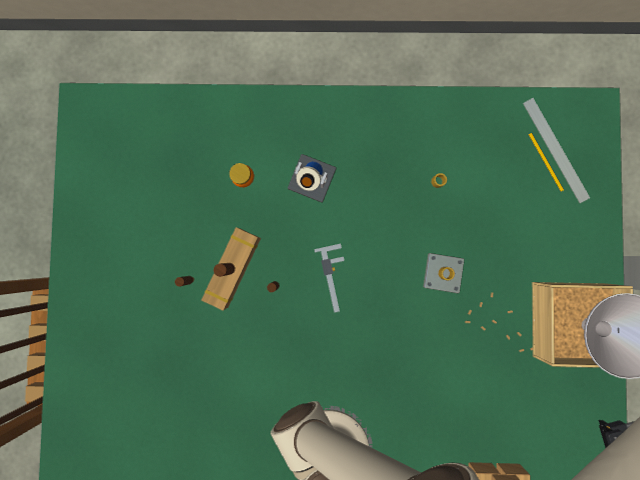

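The side view shows the shaft standing in the head at about (339,342), with two smaller walnut lookalikes at (372,317) and (343,418). The camera is at (252,268), jig and ferrule at (387,185), spare ferrule at (293,179), wax at (221,338) and calliper at (375,279). In the top view, the shaft is at (224,269), lookalikes at (184,281) and (273,286), ferrule at (447,273), and camera base at (312,178). The one in the mallet head is the largest and stands in the bore, so it is the one meant. I'll confirm that in a crop.

```bash
python3 - <<'E'
from h import *
import pickle
t=pickle.load(open("top0.pkl","rb"))["pixels"];s=pickle.load(open("side0.pkl","rb"))["pixels"]
def crop(i,u,v,w,h,k): return cv2.resize(i[v:v+h,u:u+w],None,fx=k,fy=k,interpolation=cv2.INTER_CUBIC)
# top: head crop (170..270,220..320) x4 ; camera (280..345,145..210); jig
A=crop(t,170,222,100,100,4);B=crop(t,270,150,100,75,4);C=crop(t,400,235,100,75,4);D=crop(s,280,300,133,100,3)[:300,:400]
A=crop(t,170,225,100,75*1,4)
A=crop(t,180,224,100,75,4)
D=crop(s,280,310,100,75,4)
cv2.imwrite("pics/m1.png",np.vstack([np.hstack([A,B]),np.hstack([C,D])]))
E
```

```text
(no output)
```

View pics/m1.png

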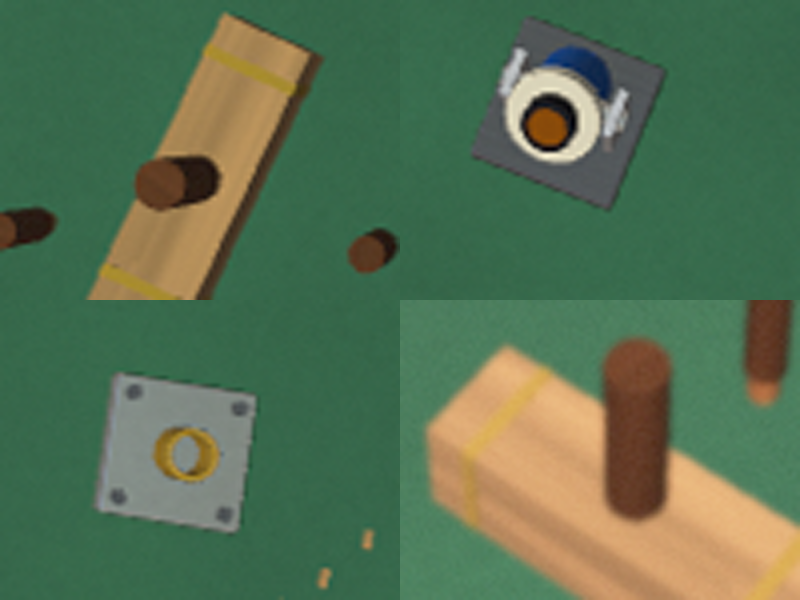

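```bash
python3 - <<'E'
from h import *
import pickle
t=pickle.load(open("top0.pkl","rb"));s=pickle.load(open("side0.pkl","rb"))
P=lambda ox,oy,a,b:(ox+(a+.5)/4-.5,oy+(b+.5)/4-.5)
sh=atz(t,*P(180,224,160,184),.16);print("shaft",sh,"side pred",proj(s,sh),"seen",P(280,310,237,66))
o,d=ray(s,*P(280,310,237,66));print("side est",atz(s,*P(280,310,237,66),.16))
fe=atz(t,*P(400,235,190,155),.054);print("ferrule",fe,proj(s,fe))
cs=[atz(t,*P(270,150,*p),.01)[:2] for p in((127,17),(265,70),(209,210),(72,157))]
c=np.mean(cs,0);print("cam",c,[np.linalg.norm(cs[i]-cs[i-1]) for i in range(4)])
e=[cs[i]-cs[i-1] for i in range(4)];print([np.degrees(np.arctan2(x[1],x[0])) for x in e])
l=atz(t,*P(270,150,148,128),.097)[:2];print("lens",l,l-c,np.linalg.norm(l-c),np.degrees(np.arctan2(*(l-c)[::-1])))
E
```

```text
shaft [0.45814971 0.25658186 0.16      ] side pred [338.28041957 326.12810825] seen (338.875, 326.125)
side est [0.45715753 0.25634596 0.16      ]
ferrule [ 0.45480279 -0.28433809  0.054     ] [386.37879228 177.61100291]
cam [0.69587668 0.05687196] [np.float64(0.09929473511485748), np.float64(0.09734377594517556), np.float64(0.09919039362702163), np.float64(0.09634469463917189)]
[np.float64(-20.20749241036262), np.float64(-110.47172206912067), np.float64(159.215646461062), np.float64(69.59057957521274)]
lens [0.67209556 0.06573737] [-0.02378112  0.00886541] 0.025379860484319408 159.55494091855948
```

arm_command(
  deltas=[
    [0,0,0,-3.6,2.3,0,-1],
    [0,0,0,-7.1,4.6,0,-1],
    [0,0,0,-10.7,6.9,0,-1],
    [0,0,0,-14.2,9.2,0,-1],
    [0,0,0,-17.8,11.6,0,-1],
    [0,0,0,-21.4,13.9,0,-1],
    [0,0,0,-25,16.2,0,-1],
    [0,0,0,-28.5,18.5,0,-1],
  ],
)

```text
time_s: 0.77
tcp_pos: [0.3909, -0.3484, 0.2413]
ee_rot: [[-0.962, -0.273, -0.0], [-0.273, 0.962, 0.0], [0.0, 0.0, -1.0]]
wrist_force: [0.2, -1.2, 0.1]
gripper_width: 1.001
gripper_force: 0.0
```

arm_command(
  deltas=[
    [0,0,0,-1.4,3.6,0,-1],
    [0,0,0,-2.9,7.2,0,-1],
    [0,0,0,-4.3,10.8,0,-1],
    [0,0,0,-5.8,14.4,0,-1],
    [0,0,0,-7.2,18,0,-1],
    [0,0,0,-8.6,21.6,0,-1],
    [0,0,0,-10.1,25.2,0,-1],
    [0,0,0,-11.5,28.8,0,-1],
  ],
)

```text
time_s: 1.43
tcp_pos: [0.4216, -0.0399, 0.2415]
ee_rot: [[-0.962, -0.273, 0.0], [-0.273, 0.962, 0.0], [-0.0, 0.0, -1.0]]
wrist_force: [0.5, -0.4, -0.6]
gripper_width: 1.0
gripper_force: 0.0
```

arm_command(
  deltas=[
    [0,0,0,-1.4,3.5,0,-1],
    [0,0,0,-2.8,7,0,-1],
    [0,0,0,-4.2,10.5,0,-1],
    [0,0,0,-5.6,14,0,-1],
    [0,0,0,-7,17.5,0,-1],
    [0,0,0,-8.4,21,0,-1],
    [0,0,0,-9.8,24.3,0,-1],
    [0,0,0,-11,27.4,0,-1],
  ],
)

```text
time_s: 2.1
tcp_pos: [0.4527, 0.2539, 0.2412]
ee_rot: [[-0.962, -0.274, -0.0], [-0.274, 0.962, -0.0], [0.0, -0.0, -1.0]]
wrist_force: [1.3, -1.1, -0.4]
gripper_width: 1.0
gripper_force: 0.0
```

arm_command(
  deltas=[
    [0,0,0,0,0,0,-1],
    [0,0,0,0,0,0,-1],
    [0,0,0,0,0,0,-1],
    [0,0,0,0,0,0,-1],
  ],
)

```text
time_s: 2.43
tcp_pos: [0.4527, 0.2509, 0.2414]
ee_rot: [[-0.962, -0.272, -0.001], [-0.272, 0.962, -0.001], [0.001, -0.0, -1.0]]
wrist_force: [0.3, -0.3, -0.9]
gripper_width: 1.003
gripper_force: 0.0
```

```bash
python3 - <<'E'
from h import *
import pickle
s=sense();print(s["tcp_pos"],s["joints"])
c=capture("wrist");cv2.imwrite("pics/w1.png",c["pixels"]);pickle.dump(c,open("w1.pkl","wb"))
o,d=ray(c,c["cx"],c["cy"]);print(o,d,"pred top",proj(c,[.4577,.2565,.16]),"on tool axis",proj(c,[*s["tcp_pos"][:2],.16]))
E
```

```text
[0.45273479 0.2508876  0.24135514] [ 4.69725401e+01  1.15985142e+01 -1.44355633e+01 -7.00755354e-03
 -6.40134968e+01 -1.21160220e+02]
[0.37165683 0.2271468  0.38468418] [ 0.29151046  0.08215373 -0.95303327] pred top [330.14899213 272.27728157] on tool axis [323.66029513 262.801885  ]
```

View pics/w1.png

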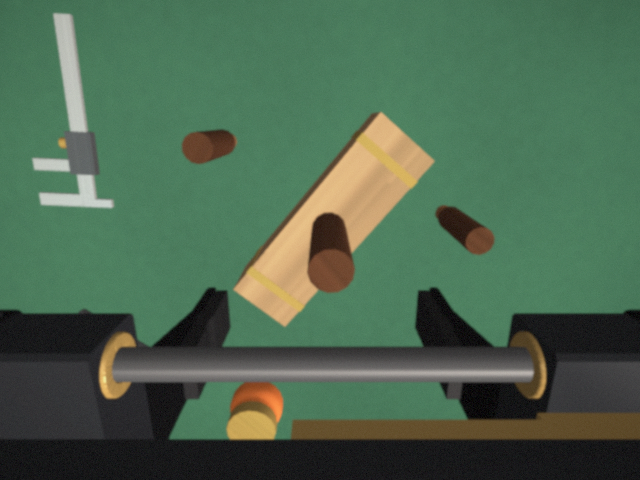

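The wrist view shows the shaft's top face at (331,271) against a predicted (330,272). The jaw midline is at u≈323, so I shift about 6 mm and 4 mm and go down.

arm_command(
  deltas=[
    [0,0,0,-0.6,0.4,2,-1],
    [0,0,0,-0.6,0.4,4,-1],
    [0,0,0,-0.6,0.4,4,-1],
    [0,0,0,-0.6,0.4,4,-1],
    [0,0,0,-0.6,0.4,4,-1],
  ],
)

```text
time_s: 2.9
tcp_pos: [0.4583, 0.257, 0.2027]
ee_rot: [[-0.962, -0.273, 0.001], [-0.273, 0.962, 0.001], [-0.002, 0.0, -1.0]]
wrist_force: [-0.0, -0.5, 0.4]
gripper_width: 1.0
gripper_force: 0.0
```

arm_command(
  deltas=[
    [0,0,0,0,0,2,-1],
    [0,0,0,0,0,4,-1],
    [0,0,0,0,0,6,-1],
    [0,0,0,0,0,7.4,-1],
    [0,0,0,0,0,7.4,-1],
    [0,0,0,0,0,7.4,-1],
    [0,0,0,0,0,7.4,-0.5],
    [0,0,0,0,0,7.4,0],
  ],
)

```text
time_s: 3.57
tcp_pos: [0.4586, 0.2581, 0.1293]
ee_rot: [[-0.962, -0.273, 0.003], [-0.273, 0.962, 0.002], [-0.003, 0.002, -1.0]]
wrist_force: [0.2, 0.1, 1.3]
gripper_width: 0.92
gripper_force: 0.0
```

```bash
python3 - <<'E'
from h import *
s=sense();print(s["tcp_pos"],s["gripper_width"],s["wrist_force"])
c=capture("wrist");cv2.imwrite("pics/w2.png",c["pixels"])
print("pred top",proj(c,[.4577,.2565,.16]),"on tool axis",proj(c,[*s["tcp_pos"][:2],.16]))
E
```

```text
[0.45861561 0.25808399 0.1293283 ] 0.9201947379563371 [0.19643394 0.07614952 1.31356774]
pred top [321.16425169 374.97485939] on tool axis [324.88094234 378.2117306 ]
```

View pics/w2.png

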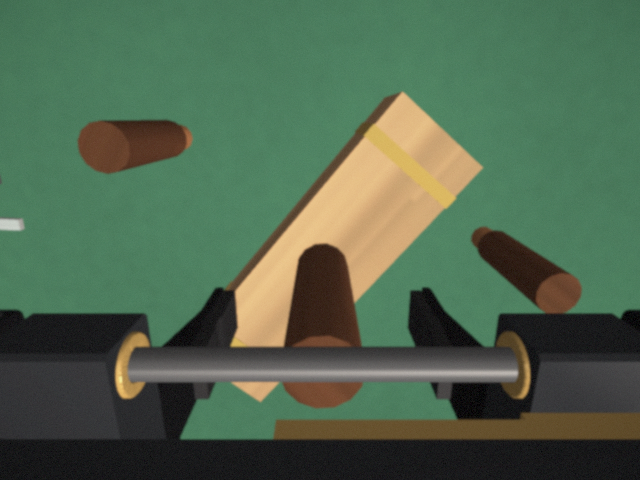

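The shaft (u 284–364, centre 324) sits midway between the fingers (u 235 and 410), so I close.

arm_command(
  deltas=[
    [0,0,0,0,0,0,0.3],
    [0,0,0,0,0,0,1],
    [0,0,0,0,0,0,1],
    [0,0,0,0,0,0,1],
    [0,0,0,0,0,0,1],
    [0,0,0,0,0,0,1],
    [0,0,0,0,0,0,1],
    [0,0,0,0,0,0,1],
  ],
)

```text
time_s: 4.28
tcp_pos: [0.4577, 0.2574, 0.1275]
ee_rot: [[-0.962, -0.273, -0.0], [-0.273, 0.962, -0.0], [0.0, -0.0, -1.0]]
wrist_force: [-0.0, 0.2, -0.3]
gripper_width: 0.328
gripper_force: 30.0
```

arm_command(
  deltas=[
    [0,0,0,0,0,0,1],
    [0,0,0,0,0,0,1],
    [0,0,0,0,0,0,1],
    [0,0,0,0,0,0,1],
  ],
)

```text
time_s: 4.62
tcp_pos: [0.4577, 0.2573, 0.1275]
ee_rot: [[-0.962, -0.273, -0.0], [-0.273, 0.962, -0.0], [0.0, -0.0, -1.0]]
wrist_force: [-0.2, 0.1, 0.1]
gripper_width: 0.322
gripper_force: 30.0
```

arm_command(
  deltas=[
    [0,0,0,0,0,-0.5,1],
    [0,0,0,0,0,-1.2,1],
    [0,0,0,0,0,-2,1],
    [0,0,0,0,0,-3,1],
    [0,0,0,0,0,-4,1],
    [0,0,0,0,0,-5,1],
    [0,0,0,0,0,-6,1],
    [0,0,0,0,0,-7,1],
  ],
)

```text
time_s: 5.28
tcp_pos: [0.4578, 0.2574, 0.199]
ee_rot: [[-0.962, -0.273, 0.001], [-0.273, 0.962, 0.001], [-0.001, 0.0, -1.0]]
wrist_force: [0.2, 0.0, -0.3]
gripper_width: 0.327
gripper_force: 30.0
```

arm_command(
  deltas=[
    [0,0,0,0,0,-1,1],
    [0,0,0,0,0,-2,1],
    [0,0,0,0,0,-3,1],
    [0,0,0,0,0,-3,1],
    [0,0,0,0,0,-3,1],
    [0,0,0,0,0,-3,1],
  ],
)

```text
time_s: 5.78
tcp_pos: [0.4574, 0.2571, 0.227]
ee_rot: [[-0.962, -0.273, -0.001], [-0.273, 0.962, -0.001], [0.001, -0.0, -1.0]]
wrist_force: [0.7, 0.5, -1.7]
gripper_width: 0.325
gripper_force: 30.0
```

```bash
python3 - <<'E'
from h import *
s=sense();p,R=s["tcp_pos"],s["ee_rot"];print(p,s["gripper_width"],s["wrist_force"])
ims=[]
for n in("side","top"):
    c=capture(n);f=p+R[:,2]*.0975;t=p-R[:,2]*.0325
    a,b=proj(c,f),proj(c,t);print(n,a,b)
    m=((a+b)/2).astype(int);x,y=m-[50,50];print(x,y)
    ims.append(cv2.resize(c["pixels"][y:y+100,x:x+100],None,fx=4,fy=4,interpolation=cv2.INTER_CUBIC))
cv2.imwrite("pics/l1.png",np.hstack(ims))
E
```

```text
[0.45736271 0.25714936 0.22704782] 0.3246547762123876 [ 0.70467267  0.52185524 -1.69362373]
side [338.59148587 336.82269598] [339.0952751  289.28102721]
288 263
top [222.47956578 269.55249201] [207.83386589 271.66398757]
165 220
```

View pics/l1.png

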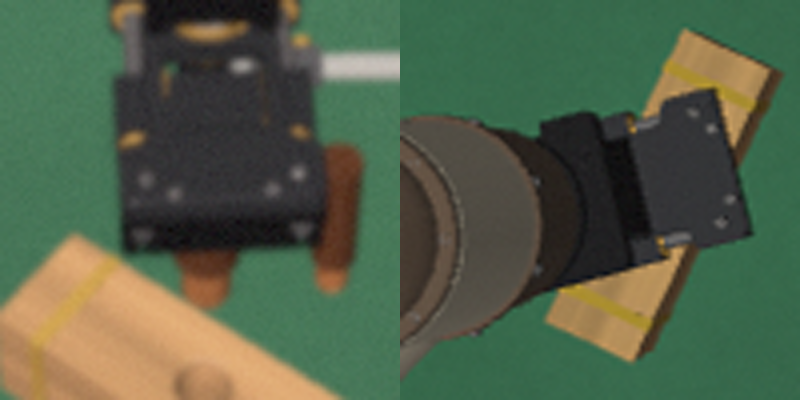

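Shaft lifted straight: the foot in the side crop at about (339.5,337) matches the prediction (338.6,336.8), and the head has not moved. Next, travel to the ferrule.

arm_command(
  deltas=[
    [0,0,0,0.5,-1.6,-1,1],
    [0,0,0,1.4,-4.8,-2,1],
    [0,0,0,2.3,-8,-2,1],
    [0,0,0,3.3,-11.3,-2,1],
    [0,0,0,4.2,-14.6,-2,1],
    [0,0,0,5.2,-17.9,-2,1],
    [0,0,0,6.1,-21.2,-2,1],
    [0,0,0,7.1,-24.5,-2,1],
  ],
)

```text
time_s: 6.55
tcp_pos: [0.4556, 0.0001, 0.2479]
ee_rot: [[-0.962, -0.274, 0.0], [-0.274, 0.962, -0.0], [0.0, -0.0, -1.0]]
wrist_force: [0.9, -0.5, -0.8]
gripper_width: 0.328
gripper_force: 30.0
```

arm_command(
  deltas=[
    [0,0,0,1,-3.4,0,1],
    [0,0,0,2,-6.8,0,1],
    [0,0,0,3,-10.2,0,1],
    [0,0,0,4,-13.6,0,1],
    [0,0,0,5,-17,0,1],
    [0,0,0,6,-20.4,0,1],
    [0,0,0,7,-23.6,0,1],
    [0,0,0,7.6,-26,0,1],
  ],
)

```text
time_s: 7.22
tcp_pos: [0.453, -0.2714, 0.2476]
ee_rot: [[-0.962, -0.271, -0.001], [-0.271, 0.962, -0.0], [0.001, 0.0, -1.0]]
wrist_force: [0.9, 0.3, -0.8]
gripper_width: 0.331
gripper_force: 30.0
```

arm_command(
  deltas=[
    [0,0,0,0,0,0,1],
    [0,0,0,0,0,0,1],
    [0,0,0,0,0,0,1],
    [0,0,0,0,0,0,1],
  ],
)

```text
time_s: 7.55
tcp_pos: [0.454, -0.2679, 0.2476]
ee_rot: [[-0.962, -0.274, -0.0], [-0.274, 0.962, 0.0], [0.0, 0.0, -1.0]]
wrist_force: [-0.2, 0.2, -0.0]
gripper_width: 0.323
gripper_force: 30.0
```

arm_command(
  deltas=[
    [0,0,0,0.4,-1.6,1.5,1],
    [0,0,0,0.4,-1.6,3.5,1],
    [0,0,0,0.4,-1.6,5.5,1],
    [0,0,0,0.4,-1.6,7.5,1],
    [0,0,0,0.4,-1.6,7.5,1],
    [0,0,0,0.4,-1.6,7.5,1],
    [0,0,0,0.4,-1.6,7.5,1],
  ],
)

```text
time_s: 8.13
tcp_pos: [0.4558, -0.2848, 0.174]
ee_rot: [[-0.961, -0.275, 0.002], [-0.275, 0.961, -0.001], [-0.002, -0.002, -1.0]]
wrist_force: [-0.0, -0.1, -0.6]
gripper_width: 0.328
gripper_force: 30.0
```

```bash
python3 - <<'E'
from h import *
s=sense();p,R=s["tcp_pos"],s["ee_rot"];print(p,s["gripper_width"],s["wrist_force"])
ims=[]
for n in("side","wrist"):
    c=capture(n);f=p+R[:,2]*.0975
    print(n,"foot",proj(c,f),"mouth",proj(c,[.4548,-.2843,.054]))
    w=50 if n=="side" else 160
    x,y=np.clip((proj(c,[.4548,-.2843,.06])).astype(int)-w//1,0,[640-2*w,480-2*w]);print(x,y)
    ims.append(cv2.resize(c["pixels"][y:y+2*w,x:x+2*w],(400,400),interpolation=cv2.INTER_CUBIC))
cv2.imwrite("pics/f1.png",np.hstack(ims))
E
```

```text
[ 0.45582118 -0.28483678  0.1739802 ] 0.3283922380120501 [-0.04752758 -0.14815122 -0.59387728]
side foot [386.52673212 170.24569073] mouth [386.37745767 177.62078881]
336 125
wrist foot [323.88229804 253.63401871] mouth [325.16153544 241.84079451]
165 84
```

View pics/f1.png

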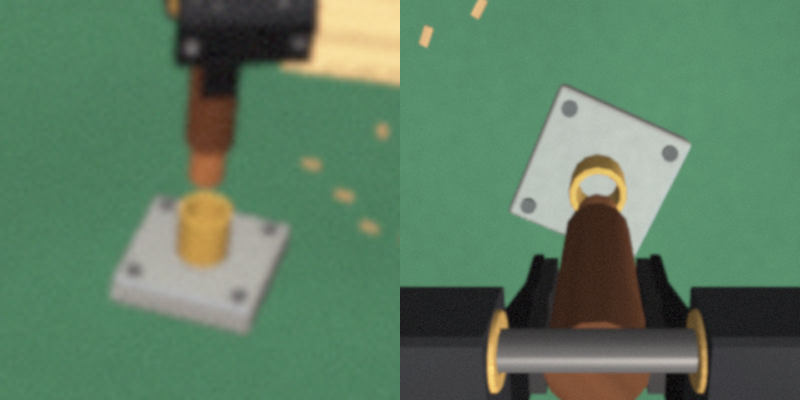

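Foot and ferrule line up within about 1 mm: side crop u 207 against 205, and in the wrist crop both at 598. I go down slowly.

arm_command(
  deltas=[
    [0,0,0,0,0,0.8,1],
    [0,0,0,0,0,1.6,1],
    [0,0,0,0,0,2.2,1],
    [0,0,0,0,0,2.6,1],
    [0,0,0,0,0,3,1],
    [0,0,0,0,0,3.4,1],
    [0,0,0,0,0,3.4,1],
  ],
)

```text
time_s: 8.82
tcp_pos: [0.4543, -0.2849, 0.1375]
ee_rot: [[-0.962, -0.273, -0.002], [-0.273, 0.962, 0.001], [0.002, 0.001, -1.0]]
wrist_force: [1.2, 0.6, -0.2]
gripper_width: 0.326
gripper_force: 30.0
```

arm_command(
  deltas=[
    [0,0,0,0,0,0.4,1],
    [0,0,0,0,0,0.8,1],
    [0,0,0,0,0,1.2,1],
    [0,0,0,0,0,1.5,1],
    [0,0,0,0,0,1.6,1],
    [0,0,0,0,0,1.6,1],
  ],
)

```text
time_s: 9.32
tcp_pos: [0.4546, -0.285, 0.1222]
ee_rot: [[-0.962, -0.273, -0.001], [-0.273, 0.962, 0.0], [0.001, 0.0, -1.0]]
wrist_force: [0.0, -0.1, -0.3]
gripper_width: 0.327
gripper_force: 30.0
```

arm_command(
  deltas=[
    [0,0,0,0,0,0.05,1],
    [0,0,0,0,0,0.1,1],
    [0,0,0,0,0,0.1,1],
    [0,0,0,0,0,0.1,1],
  ],
)

```text
time_s: 9.65
tcp_pos: [0.4549, -0.2851, 0.1217]
ee_rot: [[-0.962, -0.273, 0.0], [-0.273, 0.962, -0.0], [-0.0, -0.0, -1.0]]
wrist_force: [-0.5, 0.8, -0.8]
gripper_width: 0.326
gripper_force: 30.0
```

arm_command(
  deltas=[
    [0,0,0,0,0,0.05,1],
    [0,0,0,0,0,0.1,1],
    [0,0,0,0,0,0.1,1],
    [0,0,0,0,0,0.1,1],
  ],
)

```text
time_s: 9.98
tcp_pos: [0.455, -0.2851, 0.1214]
ee_rot: [[-0.962, -0.274, 0.001], [-0.274, 0.962, -0.0], [-0.0, -0.001, -1.0]]
wrist_force: [-1.8, 1.9, 5.5]
gripper_width: 0.326
gripper_force: 30.0
```

Upward force of 5.5 N at the expected home height (0.1215): it is seated. I release and back off.

arm_command(
  deltas=[
    [0,0,0,0,0,0,0.2],
    [0,0,0,0,0,0,0],
    [0,0,0,0,0,0,-0.3],
    [0,0,0,0,0,0,-0.6],
    [0,0,0,0,0,0,-0.6],
    [0,0,0,0,0,0,-0.6],
    [0,0,0,0,0,0,-0.6],
    [0,0,0,0,0,0,-0.6],
  ],
)

```text
time_s: 10.65
tcp_pos: [0.4548, -0.2851, 0.1205]
ee_rot: [[-0.962, -0.273, -0.0], [-0.273, 0.962, 0.0], [0.0, 0.0, -1.0]]
wrist_force: [0.2, -0.7, -0.2]
gripper_width: 0.775
gripper_force: 0.0
```

arm_command(
  deltas=[
    [0,0,0,0,0,-1,-0.6],
    [0,0,0,0,0,-3,-0.6],
    [0,0,0,0,0,-5.5,-0.6],
    [0,0,0,0,0,-8,-0.6],
    [0,0,0,0,0,-8,-0.6],
    [0,0,0,0,0,-8,-0.6],
    [0,0,0,0,0,-8,-0.6],
    [0,0,0,0,0,-8,-0.6],
  ],
)

```text
time_s: 11.32
tcp_pos: [0.4542, -0.2848, 0.1997]
ee_rot: [[-0.962, -0.273, -0.002], [-0.273, 0.962, 0.001], [0.001, 0.001, -1.0]]
wrist_force: [-0.2, 0.2, -0.2]
gripper_width: 0.8
gripper_force: 0.0
```

```bash
python3 - <<'E'
from h import *
s=sense();p,R=s["tcp_pos"],s["ee_rot"];print(p,s["gripper_width"],s["wrist_force"])
ims=[]
for n in("side","wrist"):
    c=capture(n)
    print(n,"top",proj(c,[.455,-.285,.154]),"mouth",proj(c,[.455,-.285,.054]))
    w=50 if n=="side" else 160
    x,y=np.clip((proj(c,[.455,-.285,.1])).astype(int)-w,0,[640-2*w,480-2*w]);print(x,y)
    ims.append(cv2.resize(c["pixels"][y:y+2*w,x:x+2*w],(400,400),interpolation=cv2.INTER_CUBIC))
cv2.imwrite("pics/f2.png",np.hstack(ims))
E
```

```text
[ 0.45415528 -0.28478651  0.19973474] 0.7996737204518871 [-0.16968695  0.15536275 -0.20522219]
side top [389.10836098 144.39467682] mouth [386.34227474 177.43260627]
337 112
wrist top [323.018943   287.92930022] mouth [322.58705453 234.76023554]
162 94
```

View pics/f2.png

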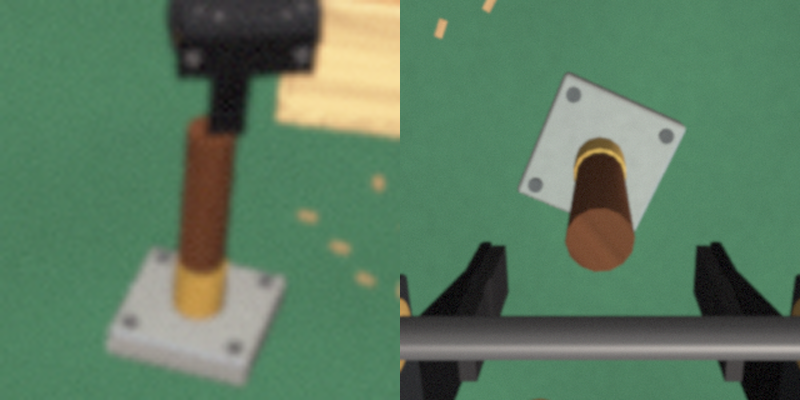

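The shaft stands by itself with its shoulder on the rim. Its top in the wrist crop is at (600,239), midway between the fingers. I hold off a moment, then regrasp.

arm_command(
  deltas=[
    [0,0,0,0,0,0,-0.6],
    [0,0,0,0,0,0,-0.6],
    [0,0,0,0,0,0,-0.6],
    [0,0,0,0,0,0,-0.6],
    [0,0,0,0,0,2,-0.6],
    [0,0,0,0,0,4.5,-0.6],
    [0,0,0,0,0,7,-0.6],
    [0,0,0,0,0,7.8,-0.6],
  ],
)

```text
time_s: 12.08
tcp_pos: [0.4526, -0.2842, 0.1192]
ee_rot: [[-0.962, -0.272, -0.006], [-0.272, 0.962, 0.003], [0.005, 0.004, -1.0]]
wrist_force: [-0.4, 0.4, -0.1]
gripper_width: 0.799
gripper_force: 0.0
```

arm_command(
  deltas=[
    [0,0,0,0,0,0,-0.6],
    [0,0,0,0,0,0,-0.6],
    [0,0,0,0,0,0,0],
    [0,0,0,0,0,0,1],
    [0,0,0,0,0,0,1],
    [0,0,0,0,0,0,1],
    [0,0,0,0,0,0,1],
    [0,0,0,0,0,0,1],
  ],
)

```text
time_s: 12.75
tcp_pos: [0.4549, -0.2851, 0.1229]
ee_rot: [[-0.962, -0.273, 0.001], [-0.273, 0.962, -0.0], [-0.001, -0.0, -1.0]]
wrist_force: [-1.0, 0.2, -0.6]
gripper_width: 0.432
gripper_force: 0.0
```

arm_command(
  deltas=[
    [0,0,0,0,0,0,1],
    [0,0,0,0,0,0,1],
    [0,0,0,0,0,0,1],
    [0,0,0,0,0,0,1],
  ],
)

```text
time_s: 13.08
tcp_pos: [0.4549, -0.2851, 0.1227]
ee_rot: [[-0.962, -0.273, -0.0], [-0.273, 0.962, -0.0], [0.0, -0.0, -1.0]]
wrist_force: [0.2, -0.7, 1.4]
gripper_width: 0.325
gripper_force: 30.0
```

arm_command(
  deltas=[
    [0,0,0,0,0,-0.5,1],
    [0,0,0,0,0,-1.5,1],
    [0,0,0,0,0,-3.5,1],
    [0,0,0,0,0,-6,1],
    [0,0,0,0,0,-9,1],
    [0,0,0,0,0,-12,1],
    [0,0,0,0,0,-15,1],
    [0,0,0,0,0,-17,1],
  ],
)

```text
time_s: 13.75
tcp_pos: [0.4554, -0.2855, 0.297]
ee_rot: [[-0.962, -0.274, 0.005], [-0.274, 0.962, -0.002], [-0.004, -0.004, -1.0]]
wrist_force: [0.0, 0.8, -0.1]
gripper_width: 0.326
gripper_force: 30.0
```

arm_command(
  deltas=[
    [0,0,0,-1,2,0,1],
    [0,0,0,-3,5,0,1],
    [0,0,0,-4.5,8.3,0,1],
    [0,0,0,-6,11.6,0,1],
    [0,0,0,-7.5,15,0,1],
    [0,0,0,-9,18.2,0,1],
    [0,0,0,-10.5,21.4,0,1],
    [0,0,0,-12,24.4,0,1],
  ],
)

```text
time_s: 14.42
tcp_pos: [0.5033, -0.0158, 0.2937]
ee_rot: [[-0.962, -0.274, 0.001], [-0.274, 0.962, 0.0], [-0.001, 0.0, -1.0]]
wrist_force: [0.8, -1.1, -0.6]
gripper_width: 0.329
gripper_force: 30.0
```

arm_command(
  deltas=[
    [0,0,0,-1.5,3,0,1],
    [0,0,0,-3,6,0,1],
    [0,0,0,-4.5,9,0,1],
    [0,0,0,-6,11.5,0,1],
    [0,0,0,-6,11.5,0,1],
    [0,0,0,-6,11.5,0,1],
  ],
)

```text
time_s: 14.92
tcp_pos: [0.5299, 0.1107, 0.2928]
ee_rot: [[-0.961, -0.276, -0.0], [-0.276, 0.961, -0.0], [0.0, -0.0, -1.0]]
wrist_force: [-1.1, 0.1, -0.8]
gripper_width: 0.329
gripper_force: 30.0
```

```bash
cat > goal.py <<'E'
from h import *
from scipy.spatial.transform import Rotation as Ro
h=np.radians(159.5); a=np.array([np.sin(np.radians(35))*np.cos(h),np.sin(np.radians(35))*np.sin(h),np.cos(np.radians(35))])
F=np.array([.6959+.095*np.cos(h),.0569+.095*np.sin(h),.195]); L=.0987
def togo():
    s=sense();p,R=s["tcp_pos"],s["ee_rot"]
    r=np.cross(R[:,2],-a);n=np.linalg.norm(r);r=r/n*np.arctan2(n,R[:,2]@-a)
    print("t",s["time_s"],"tcp",p,"F",F,"goal",F+L*a,"\nturn(tool)",R.T@r,"shift cm(tool)",100*R.T@(F+L*a-p),"joints",s["joints"].round(1),s["wrist_force"].round(1),s["gripper_force"])
    print("foot err mm",1000*(p+L*R[:,2]-F))
E
python3 -c "from goal import *;togo()"
```

```text
t 14.9167 tcp [0.5298579  0.1107365  0.29283709] F [0.60691614 0.0901697  0.195     ] goal [0.55388926 0.10999564 0.27585031] 
turn(tool) [ 3.63313563e-01 -4.91247437e-01  1.35525272e-20] shift cm(tool) [-2.28998358 -0.7334624   1.6982539 ] joints [  29.    11.9   -6.4   -0.   -71.6 -103. ] [-1.1  0.1 -0.8] 30.000026654452085
foot err mm [-77.07595179  20.5573492   -0.86291029]
```

arm_command(
  deltas=[
    [0.04,-0.054,0,-0.2,-0.1,0.2,1],
    [0.09,-0.122,0,-0.5,-0.2,0.4,1],
    [0.14,-0.19,0,-0.9,-0.3,0.7,1],
    [0.2,-0.27,0,-1.3,-0.4,1,1],
    [0.26,-0.35,0,-1.6,-0.5,1.2,1],
    [0.31,-0.42,0,-2,-0.6,1.5,1],
    [0.345,-0.467,0,-2.2,-0.7,1.6,1],
    [0.363,-0.491,0,-2.3,-0.7,1.7,1],
  ],
)

```text
time_s: 15.58
tcp_pos: [0.552, 0.1073, 0.2747]
ee_rot: [[-0.826, -0.173, 0.537], [-0.326, 0.923, -0.204], [-0.461, -0.344, -0.818]]
wrist_force: [0.1, 0.0, -0.4]
gripper_width: 0.321
gripper_force: 30.0
```

arm_command(
  deltas=[
    [0,0,0,0,0,0,1],
    [0,0,0,0,0,0,1],
    [0,0,0,0,0,0,1],
    [0,0,0,0,0,0,1],
    [0,0,0,0,0,0,1],
  ],
)

```text
time_s: 16.0
tcp_pos: [0.5545, 0.1092, 0.2763]
ee_rot: [[-0.826, -0.172, 0.537], [-0.323, 0.925, -0.201], [-0.462, -0.34, -0.819]]
wrist_force: [0.4, -0.2, -0.5]
gripper_width: 0.33
gripper_force: 30.0
```

```bash
python3 - <<'E'
from goal import *
togo()
s=sense();p,R=s["tcp_pos"],s["ee_rot"]
ims=[]
for n in("side","top"):
    c=capture(n);f=p+L*R[:,2]
    print(n,"foot",proj(c,f),"shoulder",proj(c,p+(L-.03)*R[:,2]),"top",proj(c,p+(L-.13)*R[:,2]),"focus",proj(c,F),"lens",proj(c,F-.12*a))
    x,y=proj(c,F-.03*a).astype(int)-50;print(x,y)
    ims.append(cv2.resize(c["pixels"][y:y+100,x:x+100],(400,400),interpolation=cv2.INTER_CUBIC))
cv2.imwrite("pics/g1.png",np.hstack(ims))
E
```

```text
t 16.0 tcp [0.55453619 0.10918432 0.27632846] F [0.60691614 0.0901697  0.195     ] goal [0.55388926 0.10999564 0.27585031] 
turn(tool) [-4.87330541e-04 -1.94073103e-05  1.42301535e-17] shift cm(tool) [ 0.04926957  0.10239065 -0.01193463] joints [  35.     3.7  -42.2   54.6  -35.5 -152.6] [ 0.4 -0.2 -0.5] 30.00000416301191
foot err mm [ 0.6536189  -0.85641107  0.49360994]
side foot [280.80962108 231.02872535] shoulder [287.35670917 225.23790331] top [311.44573157 203.93144768] focus [281.02811341 231.57306466] lens [257.42676101 252.41167793]
224 187
top foot [293.37225757 203.42869152] shoulder [289.560901   209.58715914] top [275.28598447 232.65286018] focus [292.9949359  203.74317829] lens [306.49026759 181.93260772]
246 147
```

View pics/g1.png

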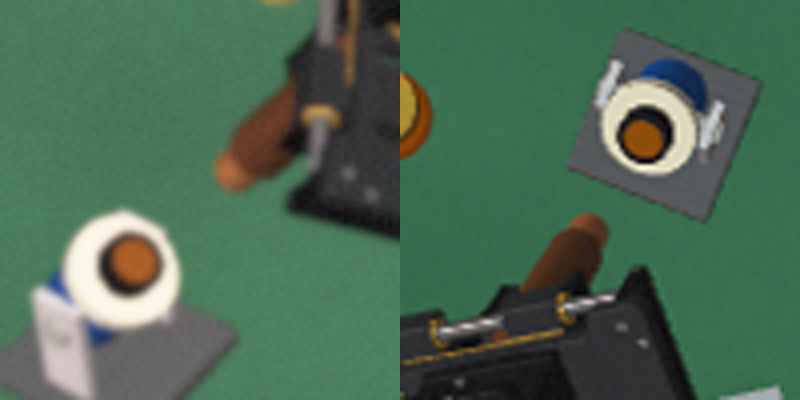

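The foot shows at side ≈(281,230) and top ≈(294,202), within a pixel or two of the predicted focus. I check numerically that the inspection camera, head and others have not moved, and measure the lens glass again.

```bash
python3 - <<'E'
from goal import *
import pickle
c0=pickle.load(open("top0.pkl","rb"));c=capture("top")
def glass(I):
    h=cv2.cvtColor(I[150:225,270:345],cv2.COLOR_BGR2HSV)
    m=(((h[...,0]<20)&(h[...,1]>150)&(h[...,2]>60))*255).astype(np.uint8)
    w=((h[...,1]<60)&(h[...,2]>190))
    n,l,st,ce=cv2.connectedComponentsWithStats(m);r=[(st[i,4],ce[i]+[270,150]) for i in range(1,n) if st[i,4]>10 ]
    ys,xs=np.where(w);return r,(xs.min()+xs.max())/2+270,(ys.min()+ys.max())/2+150
print(glass(c0["pixels"]));print(glass(c["pixels"]))
d=cv2.absdiff(c0["pixels"],c["pixels"]).max(2)
for n,(u,v,w) in dict(cam=(312,178,26),head=(230,269,40),wax=(241,174,15),cal=(330,275,40),sp=(440,180,12)).items(): print(n,(d[v-w:v+w,u-w:u+w]>40).sum())
# lens by side view
s=capture("side")["pixels"]
h=cv2.cvtColor(s[235:270,240:275],cv2.COLOR_BGR2HSV);ys,xs=np.where((h[...,0]<20)&(h[...,1]>150)&(h[...,2]>60));print("side glass",xs.mean()+240,ys.mean()+235)
sc=capture("side")
# triangulate glass centre from both views
g=glass(c["pixels"])[0][0][1]
A=[];b=[]
for o,dd in (ray(c,*g),ray(sc,xs.mean()+240,ys.mean()+235)):
    dd=dd/np.linalg.norm(dd);M=np.eye(3)-np.outer(dd,dd);A.append(M);b.append(M@o)
G=np.linalg.lstsq(np.vstack(A),np.hstack(b),rcond=None)[0];print("glass",G,"expected",F-.12*a)
E
```

```text
([(np.int32(76), array([306.34210526, 181.30263158]))], np.float64(310.5), np.float64(176.0))
([(np.int32(79), array([306.34177215, 181.40506329])), (np.int32(107), array([286.62616822, 208.72897196]))], np.float64(306.5), np.float64(193.0))
cam 26
head 3798
wax 0
cal 658
sp 0
side glass 257.0 252.0
glass [0.67228213 0.06634214 0.0980509 ] expected [0.67138651 0.06606522 0.09670175]
```

The camera has not moved, and the lens triangulates to within 2 mm of the expected place. One small correction, then hold steady.

arm_command(
  deltas=[
    [0,0,0,0.05,0.1,0,1],
    [0,0,0,0.05,0.1,0,1],
    [0,0,0,0.05,0.1,0,1],
    [0,0,0,0.05,0.1,0,1],
    [0,0,0,0.05,0.1,0,1],
    [0,0,0,0.05,0.1,0,1],
    [0,0,0,0.05,0.1,0,1],
    [0,0,0,0.05,0.1,0,1],
  ],
)

```text
time_s: 16.92
tcp_pos: [0.5533, 0.1098, 0.275]
ee_rot: [[-0.826, -0.173, 0.537], [-0.324, 0.924, -0.202], [-0.461, -0.341, -0.819]]
wrist_force: [-0.9, 0.4, -1.4]
gripper_width: 0.323
gripper_force: 30.0
```

```bash
python3 - <<'E'
from goal import *
togo()
s=sense();print(np.abs(s["joint_velocities"]).max())
c=capture("wrist")
cv2.imwrite("pics/w3.png",c["pixels"])
p,R=s["tcp_pos"],s["ee_rot"]
print("foot",proj(c,p+L*R[:,2]),"top",proj(c,p+(L-.13)*R[:,2]),"lens",proj(c,F-.12*a))
E
```

```text
t 16.9167 tcp [0.55332201 0.10975727 0.27496948] F [0.60691614 0.0901697  0.195     ] goal [0.55388926 0.10999564 0.27585031] 
turn(tool) [-7.98750381e-04 -9.19339179e-04 -9.64939934e-18] shift cm(tool) [-0.09519432 -0.01779642 -0.04653853] joints [  35.1    3.7  -42.4   54.8  -35.4 -152.8] [-0.9  0.4 -1.4] 29.999965047463775
foot err mm [-0.62854151 -0.34068283 -0.89584274]
0.21688928266244928
foot [323.69894998 253.48626712] top [324.96265993 379.15928816] lens [323.28004301 213.35669222]
```

View pics/w3.png

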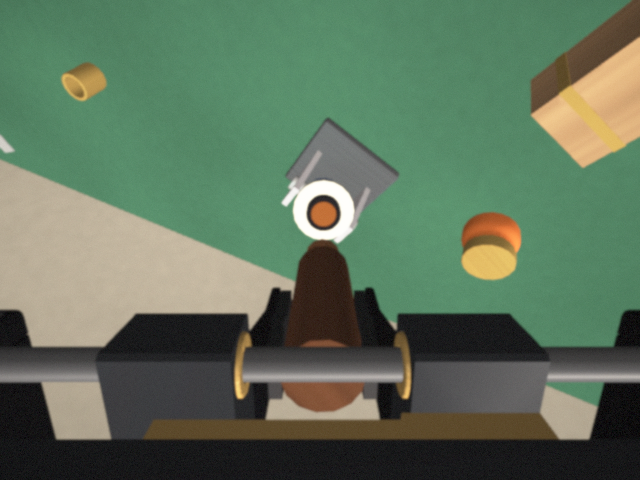

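The wrist view shows the tenon tip at about (322,250) on the line to the lens glass at (323,213), with predictions of (324,253) and (323,213). The shaft is steady and within 1 mm, so I hand in.

```bash
python3 -c "
from h import *
print(finish_job())"
```

```text
the job is handed in; nothing more can be done
None
```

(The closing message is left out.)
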